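# Refit the air filter of the chilled pastry display

### The job

Put the washed filter cassette from its sloping drying stand back into the air-intake housing: hook its tongue under the housing's lip with the cassette tilted, then swing it down by hand (do not let it drop) until it lies flat and fully home, and let go of it. Then press the filter-reset button on the housing fully down and release it. Leave the yellow tub, the sign and the cardboard box where they are.

Things in the scene. Friction and masses are not known exactly. Their poses are not given: they have to be found in the camera images.
- cassette: Grey plastic filter cassette, about 300 g. Body 86 (x) x 120 (y) x 22 mm (z), slatted top; origin: centre of the body's underside, z out of its top. A tongue sticks out of its -x side and a black bridge handle stands on top. Starts loose on the stand, on the 30 degree slope (+x side up), tongue down the slope against the stop, away from the robot.
- handle (a point): Centre of the handle's bar, (-7, 0, 58) mm in the cassette's frame, same axes. The bar has flat faces, 80 mm long (y), 12 thick (x), 20 high (z), on a 10 mm post at each end, open between. Pinch it across x, tool along the cassette's -z.
- tongue_tip (a point): Middle of the lower edge of the tongue's free end, (-63, 0, 0) mm in the cassette's frame, same axes. The tongue is 100 mm wide (y), 20 long (x), 5 thick, flush with the cassette's underside.
- housing: Fixed steel air-intake housing, 189 (x) x 164 mm (y). Origin at table level. Open-topped well: floor at z 12 mm, x from -45 (lip's edge) to 54 open above, 128 wide between side walls 33 high and 18 thick; at the -x end (the side away from the robot) a lip over a slot; at the +x end (from x 54 to 114) a white block 60 high carrying the button.
- lip_edge (a point): Middle of the lower edge of the lip's free end, (-45, 0, 27) mm in the housing's frame, same axes. Lip 6 mm thick (z 27 to 33); the slot below it is 15 mm high and runs 17 mm towards -x. Slot plus well are 116 mm long: the cassette with tongue (106) goes in only tilted 21 degrees or more (+x side up, 27 suits), then swings down about the tongue.
- seat (a point): Where the cassette's origin lies when it is home, (6, 0, 12) mm in the housing's frame, same axes; the cassette then lies flat, x axes alike, with about +-5 mm of play in x and +-4 mm in y. The tongue tip is then 12 mm behind the lip's edge.
- stand: Fixed white plastic drying stand, 140 mm wide, a board sloping at 30 degrees (rising along its +x, towards the robot) with a 9 mm stop along its lower end. Origin at table level; the slope's lower end at the stop is 60 mm to -x of it and 14 mm up.
- reset_button_top (a point): Centre of the top of the grey round spring button (28 mm wide, black housing) that stands on top of the housing's white block, pressed straight down.
- reset_button (a joint): Travel of the button in m: 0 out, 0.006 fully down; about 5 N holds it fully down; springs back.
- tub: Bystander: yellow lidded tub, 72 mm wide, 75 high; origin under its centre.
- sign: Bystander: blank price sign, 30 x 80 mm foot, 46 high; origin under its centre.
- cake_box: Bystander: cardboard box 70 x 80 x 40 mm; origin under its centre.

How it is judged (in metres and radians):
On the way, in this order (a step that is already met when the one before it is completed fails the run):
1. the tongue is led under the lip while the cassette is still tilted (x of tongue_tip in the frame of lip_edge below -0.005 m and z of tongue_tip in the frame of lip_edge below -0.002 m and distance between tongue_tip and lip_edge below 0.03 m and angle between cassette's own z axis and vertical above 0.17 rad).
2. the cassette lies flat and home under the lip, let go (x of cassette in the frame of seat between -0.008 and 0.008 m and y of cassette in the frame of seat between -0.007 and 0.007 m and z of cassette in the frame of seat between -0.003 and 0.003 m and angle between cassette's own z axis and vertical below 0.05 rad and x of tongue_tip in the frame of lip_edge below -0.004 m and contact force between the fingers and cassette below 0.1 N), for 0.3 s.
3. with the cassette home, the button is pressed fully down (x of cassette in the frame of seat between -0.008 and 0.008 m and y of cassette in the frame of seat between -0.007 and 0.007 m and z of cassette in the frame of seat between -0.003 and 0.003 m and angle between cassette's own z axis and vertical below 0.05 rad and x of tongue_tip in the frame of lip_edge below -0.004 m and value of joint reset_button above 0.005 m).
At the end, for the whole second after the job is handed in: The cassette lies at rest in the housing, released: within 8 mm of the seat in x, 7 mm in y and 3 mm in height, tilted less than 0.05 rad, its tongue tip at least 4 mm under the lip; the button is out again (less than 1 mm down) (all of step 2 and value of joint reset_button below 0.001 m and linear speed of cassette below 0.02 m/s and angular speed of cassette below 0.2 rad/s); the robot touches nothing.
It fails at once if the cassette is let drop into the housing (turning faster than 6 rad/s there) (distance between cassette and seat below 0.08 m and angular speed of cassette above 6 rad/s).
It fails at once if the yellow tub is moved more than 20 mm (distance of tub from where it was at the start of the episode above 0.02 m).
It fails at once if the sign is moved more than 20 mm (distance of sign from where it was at the start of the episode above 0.02 m).
It fails at once if the cardboard box is moved more than 20 mm (distance of cake_box from where it was at the start of the episode above 0.02 m).
It also fails if it takes over 48 s, if anything falls off the work surface, if the arm or the gripper's body presses on something with over 40 N, if the wrist force passes 120 N, or if a joint passes its speed limit or range.

### The arm

A 6-joint arm with a two-finger parallel gripper is mounted at the origin on the work surface. World frame = base frame: x ahead of the robot, y to its left, z up, the work surface at z = 0. Lengths are in mm, angles in rad, forces in N, time in s.
With the tool pointing down it reaches from about 350 to 875 mm from the base axis. Payload 4.2 kg.
Tool frame: the origin (TCP) lies between the finger pads; the fingertips stand 17 mm ahead of it and the grasp point (between the pads) lies 2 mm behind it; z points along the fingers, y is the line along which they close (so a half turn about z gives the same grasp; the last joint's range is limited). The gripper opens to 85 mm and grips with 20 to 120 N. Pads are 22 mm wide; open, the fingers measure 114 mm over their backs; the gripper's body (76 mm by 85 mm) begins 54 mm behind the grasp point. The pads swing forward as they close: fully open they stand 13 mm farther back than shut.
Start: joints at [0.259, 0.385, 0.008, 0, -1.194, -0.259], TCP at [624.979, 0.025, 248.312] pointing down, gripper open.
Joint ranges: [-3.14, 3.14], [-1.21, 2.06], [-1.07, 1.41], [-3.16, 2.05], [-2.99, -0.16], [-3.1, 3.1]. Speed limits (rad/s): [2.79, 2.79, 3.14, 3.14, 3.14, 3.14].

### API

Orientations are given as a unit quaternion [x, y, z, w].
In Python, from bench import arm gives the robot as it stands.
- The arm moves only by the shell command python3 jog.py FILE [OPENING], which reads ROWS from the file FILE. ROWS is a JSON list of rows, 1 to 10 of them, each written [[dx, dy, dz], [rx, ry, rz]]: dx, dy, dz in normalised numbers (1 is 800 mm), then a rotation vector rx, ry, rz in a scale on which 1.0 is 2 pi rad; each row is the pose to reach, as a shift and turn from the pose commanded when the command began, along the tool's axes at that moment; what a row does not reach only later rows make up. A row lasts 1/10 s, in which the tool goes at most 50 mm and 0.15 rad, less where a joint would pass 70% of its speed; a pose out of reach is approached as far as the arm can. OPENING is the finger opening in mm, set as the command begins (- or left out keeps the last). The fingers move at their own pace and stop on an object; the grip force is fixed at half the most. Time passes only in rows, so rows that do not move let the fingers close. It prints the time, the measured TCP pose, the force, the opening and the grip force at its end. Input that does not fit is refused with a message, and nothing moves.
- arm.read_state(): the state, without advancing time (a new reading comes with each control period).
- arm.get_image(name): name is "scene" or "side" or "wrist"; returns the picture (480x640x3 uint8, blue, green, red); there is no depth.
- arm.get_calibration(name): a dict with "K" (3x3 intrinsics, pixels), "D" ([k1, k2, p1, p2, k3] as OpenCV has them; the pictures are not rectified), "rvec" (rotation vector, rad) and "tvec" (3), from world to camera coordinates, as OpenCV has them. Camera axes: x right, y down, z forward; pixel columns grow to the right and rows downward; lengths in mm; the calibration is good to about 2 mm. A picture is of the moment at which its call begins: read the wrist's pose just before it. get_calibration takes no time and is no camera call; for the wrist camera it gives the pose at the moment of the call.
- arm.job_done(): hands the job in; it is judged then, once.
The state is a dict: "clock": time; "joints": joint angles; "joint_vel": joint speeds; "joint_efforts": joint torques, N m; "position": TCP position; "ee_rot": TCP orientation; "contact_force": force on the tool from outside, world axes, zero at the start; "wrist_torque": the same for the moment, N m; "gripper_width": finger opening in mm; "grasp_force": force on a finger pad.
Only numpy, scipy, OpenCV 4.12 (cv2) and the standard library are available. Lean on these libraries where they do the work, as an engineer would, in place of code of your own. Each camera call takes 0.05 s, during which the arm holds its last target. There are 200 camera calls.

## Working session

There is one attempt and no reset: what is moved stays moved. The work goes in short steps, Python scripts to look and compute and a shell command to move; the robot and the scene stay as the last step left them, time stands still between calls to the robot, and variables do not carry over. Pictures are saved under pics/ and viewed, at most 13 in all, crops included, and the job is handed in when it is done.

```bash
ls; mkdir -p pics
python3 - <<'E'
from bench import arm
import cv2
s=arm.read_state();print(s)
for n in("scene","side"):
    cv2.imwrite(f"pics/{n}0.png",arm.get_image(n));c=arm.get_calibration(n);print(n,c)
E
```

```text
bench.py
jog.py
pics
{'clock': 0.0, 'joints': array([ 2.58580328e-01,  3.85530655e-01,  6.62896614e-03, -4.99628257e-04,
       -1.19397546e+00, -2.58583163e-01]), 'joint_vel': array([0.00144666, 0.00192143, 0.00017342, 0.00014285, 0.00030902,
       0.00048797]), 'joint_efforts': array([-9.55001960e-04, -3.92286408e+01,  1.88399577e+01,  4.18616563e+00,
       -4.72148502e-03,  8.27910434e-07]), 'position': array([6.24458104e+02, 9.89786578e-03, 2.47238302e+02]), 'ee_rot': array([-0.7070402 ,  0.70717255,  0.00072381, -0.0007826 ]), 'contact_force': array([-0.34593382, -0.56378997,  0.07336108]), 'wrist_torque': array([ 0.00486021, -0.01749779,  0.01129482]), 'grasp_force': 0.0, 'gripper_width': 85.50751813038433}
scene {'K': array([[608.83295176,   0.        , 317.76434115],
       [  0.        , 608.83295176, 234.93420197],
       [  0.        ,   0.        ,   1.        ]]), 'D': array([-0.1896149,  0.       ,  0.       ,  0.       ,  0.       ]), 'rvec': array([ 0.95548866,  2.3767012 , -1.16499578]), 'tvec': array([ 414.2566033 , -136.59747951, 1279.11896269])}
side {'K': array([[487.30766915,   0.        , 319.28292011],
       [  0.        , 487.30766915, 234.94763137],
       [  0.        ,   0.        ,   1.        ]]), 'D': array([-0.12938698,  0.        ,  0.        ,  0.        ,  0.        ]), 'rvec': array([ 2.22134423, -0.4295358 ,  0.2233096 ]), 'tvec': array([-503.22496382,  199.47765993,  643.51042547])}
```

View pics/scene0.png

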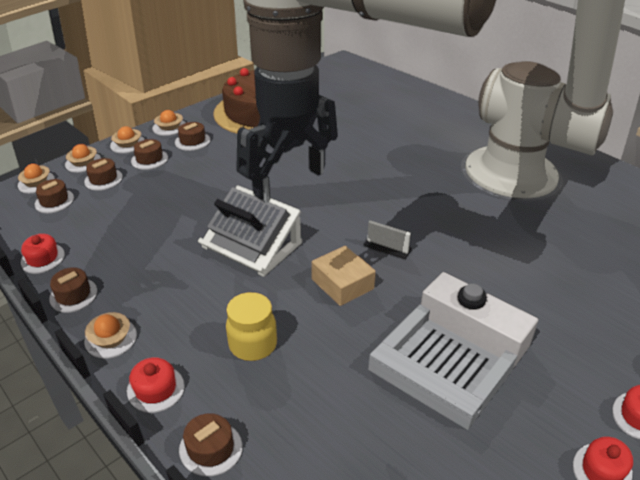

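View pics/side0.png

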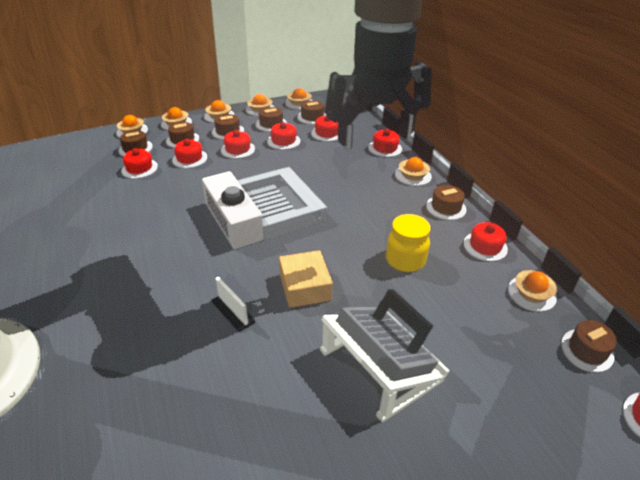

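```bash
cat > h.py <<'E'
import numpy as np,cv2
from scipy.optimize import least_squares
from scipy.spatial.transform import Rotation as R
def montage(tiles,out):
    t=[cv2.resize(cv2.imread(f)[y:y+h,x:x+int(h*4/3)],(400,300),interpolation=cv2.INTER_CUBIC) for f,x,y,h in tiles]
    cv2.imwrite(out,np.vstack([np.hstack(t[:2]),np.hstack(t[2:])]))
def proj(c,P): return cv2.projectPoints(np.float64(P).reshape(-1,3),c["rvec"],c["tvec"],c["K"],c["D"])[0].reshape(-1,2)
E
python3 -c "
from h import *
montage([('pics/scene0.png',190,180,96),('pics/scene0.png',355,265,156),('pics/side0.png',310,280,144),('pics/side0.png',190,160,96)],'pics/m0.png')"
```

```text
(no output)
```

View pics/m0.png

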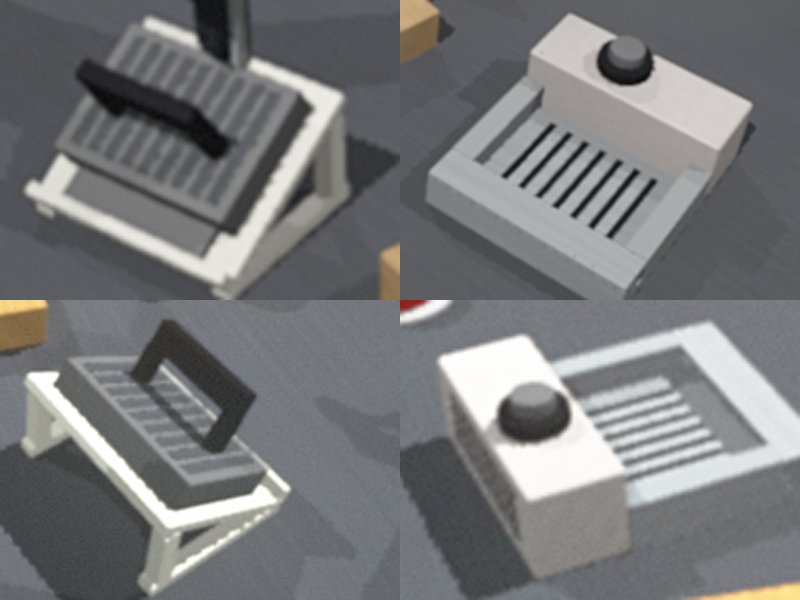

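```bash
cat >> h.py <<'E'
T={1:(190,180,0,0,3.125),2:(355,265,400,0,1.923),3:(310,280,0,300,2.0833),4:(190,160,400,300,3.125)}
def px(k,X,Y):
    a=T[k];return [a[0]+(X-a[2]+.5)/a[4]-.5,a[1]+(Y-a[3]+.5)/a[4]-.5]
def fit(obs,cal,x0,free):
    def f(q,w=1):
        p=np.array(x0,float);p[free]=q;Rm=R.from_euler('ZYX',p[3:]).as_matrix()
        return np.concatenate([proj(cal[n],Rm@np.array(P)+p[:3])[0]-u for n,P,u in obs])
    r=least_squares(f,np.array(x0,float)[free],x_scale=[100 if i<3 else 1 for i in free],loss='soft_l1')
    return r.x,f(r.x).reshape(-1,2)
E
cat > f0.py <<'E'
from h import *
from bench import arm
cal={n:arm.get_calibration(n) for n in("scene","side")}
np.set_printoptions(precision=2,suppress=True)
C=[(1,130,25,43,60,22),(1,308,105,43,-60,22),(1,63,140,-43,60,22),(1,233,215,-43,-60,22),(1,237,232,-43,-60,0),
(3,72,358,43,-60,22),(3,188,487,43,60,22),(3,267,465,-43,60,22),(3,172,322,-7,-40,68),(3,247,392,-7,40,68),(1,80,65,-13,40,68)]
H=[(2,570,15,114,82,60),(2,750,105,114,-82,60),(2,530,55,54,82,60),(2,717,150,54,-82,60),(2,430,170,-75,82,33),(2,632,283,-75,-82,33),(2,428,203,-75,82,0),
(4,440,358,114,-82,60),(4,527,337,54,-82,60),(4,527,500,114,82,60),(4,622,472,54,82,60),(4,537,575,114,82,0),(4,630,548,54,82,0),(4,712,322,-75,-82,33)]
for L,x0,fr in((C,[600,-150,60,3.14,-.52,0],range(6)),(H,[600,250,0,3.14,0,0],range(4)),(H,[600,250,0,3.14,0,0],range(6))):
    obs=[("scene" if a[0]<3 else "side",a[3:],px(*a[:3])) for a in L]
    q,r=fit(obs,cal,x0,list(fr));print(q);print(r.round(1).tolist())
B=[("scene",(0,0,0),px(2,630,50)),("side",(0,0,0),px(4,533,397))]
print(fit(B,cal,[500,250,60,0,0,0],[0,1,2]))
for nm,a,b in(("tub",(250,305),(409,225)),("boxtop",(343,262),(303,265)),("sign",(388,236),(231,300))):
    print(nm,fit([("scene",(0,0,0),a),("side",(0,0,0),b)],cal,[500,0,50,0,0,0],[0,1,2]))
E
python3 f0.py
```

```text
[ 553.47 -190.49   46.4     3.38   -0.48   -0.  ]
[[0.6, -1.9], [-1.3, -6.8], [-3.6, 0.9], [-3.1, 0.3], [0.0, 0.7], [-6.4, 0.4], [-0.9, -0.1], [-0.0, -0.2], [-6.0, -3.1], [0.4, 0.6], [-1.7, 1.0]]
[533.7  222.74  -2.02   3.25]
[[-0.8, -0.8], [1.8, -0.2], [-0.7, -1.2], [1.2, 0.7], [-1.0, 2.2], [-3.5, 4.2], [-1.3, 0.2], [-2.4, -0.4], [-1.2, -1.3], [-1.2, -0.1], [0.7, -0.9], [-1.0, 2.4], [0.1, 1.2], [-1.6, -0.4]]
[534.89 223.63  -0.22   3.25   0.03  -0.  ]
[[-0.7, -0.0], [2.0, 0.1], [-0.4, -1.1], [1.7, 0.3], [-0.7, 1.0], [-2.6, 2.7], [-1.2, -0.4], [-2.6, -0.1], [-1.5, -1.6], [-1.3, 0.5], [0.5, -1.0], [-0.2, 2.6], [0.7, 0.7], [-1.7, -2.3]]
(array([450.85, 199.01,  77.5 ]), array([[-1.06,  0.45],
       [-1.94, -0.6 ]]))
tub (array([700.5 ,  -5.59,  75.91]), array([[-0.21,  0.02],
       [-0.25, -0.04]]))
boxtop (array([514.05,  -3.51,  47.05]), array([[ 0.05, -0.01],
       [ 0.05,  0.02]]))
sign (array([391.45, -15.1 ,  26.3 ]), array([[-0.8 ,  0.29],
       [-0.64, -0.25]]))
```

Run:
```python
from h import *
from bench import arm
c=arm.get_calibration("wrist");cv2.imwrite("pics/w0.png",arm.get_image("wrist"))
np.set_printoptions(precision=3,suppress=True)
Rm=cv2.Rodrigues(c["rvec"])[0];print(-Rm.T@c["tvec"],Rm,c["K"],c["D"])
print(R.from_quat(arm.read_state()["ee_rot"]).as_matrix())
for n in("scene","side"):
    d=arm.get_calibration(n);Q=cv2.Rodrigues(d["rvec"])[0];print(-Q.T@d["tvec"])
for P in([588,-185,93],[534,223,12],[451,199,77]):print(proj(c,P))
```

```text
[624.901 -69.671 374.672] [[-1.    -0.002  0.004]
 [-0.001  0.961  0.275]
 [-0.004  0.275 -0.961]] [[337.13    0.    312.318]
 [  0.    337.13  239.645]
 [  0.      0.      1.   ]] [-0.043  0.     0.     0.     0.   ]
[[-0.    -1.    -0.002]
 [-1.     0.    -0.   ]
 [ 0.     0.002 -1.   ]]
[1054.927  504.895  677.216]
[ 316.881 -533.6    567.442]
[[361.777 -18.361]]
[[381.64  380.974]]
[[470.245 401.403]]
```

View pics/w0.png

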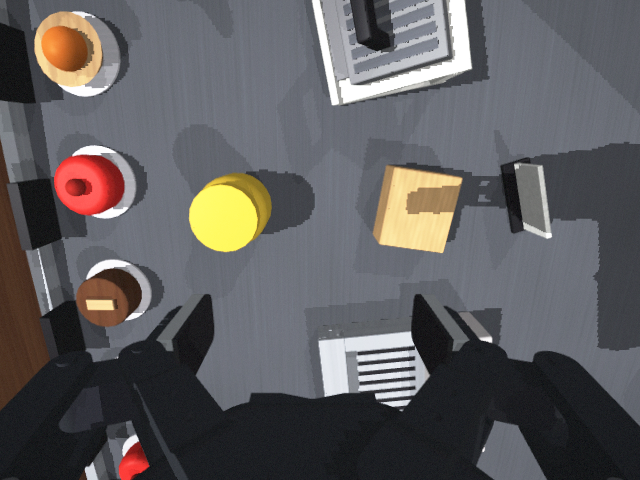

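The manual's scale: shifts go in shares of 800 mm and turns go in shares of 2 pi rad. Converting my numbers, 110 mm / 800 = 0.1375, 80 mm / 800 = 0.1.

```bash
echo '[[[0.05,0.0125,0],[0,0,0]],[[0.1,0.025,0],[0,0,0]],[[0.1375,0.0313,0],[0,0,0]],[[0.1375,0.0313,0],[0,0,0]],[[0.1375,0.0313,0],[0,0,0]]]' > rows.txt && python3 jog.py rows.txt
python3 - <<'E'
from h import *
from bench import arm
import pickle
c=arm.get_calibration("wrist");im=arm.get_image("wrist");cv2.imwrite("pics/w1.png",im)
pickle.dump(c,open("w1.pkl","wb"));print(arm.read_state()["joint_vel"].round(3))
cv2.imwrite("pics/w1c.png",cv2.resize(im[60:340,150:523],(800,600),interpolation=cv2.INTER_CUBIC))
E
```

```text
clock: 0.65
position: [599.7, -110.5, 248.0]
ee_rot: [-0.707, 0.708, 0.0, -0.0]
contact_force: [1.2, 0.2, -0.1]
gripper_width: 85.6
grasp_force: 0.0
[ 0.019  0.002  0.004  0.    -0.     0.001]
```

View pics/w1c.png

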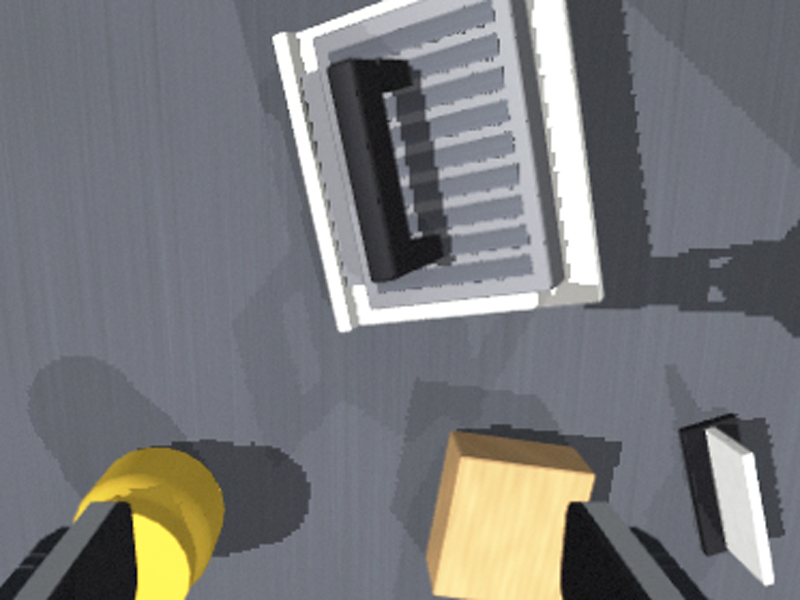

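```bash
cat > f1.py <<'E'
from h import *
from bench import arm
import pickle
np.set_printoptions(precision=3,suppress=True)
cal={n:arm.get_calibration(n) for n in("scene","side")};cal["w"]=pickle.load(open("w1.pkl","rb"))
W=[(330,65,-13,40,68),(358,60,-1,40,68),(373,281,-13,-40,68),(397,273,-1,-40,68),(368,303,-43,-60,22),(548,290,43,-60,22),(314,40,-43,60,22)]
w=[("w",a[2:],[150+a[0]/2.1448,60+a[1]/2.143]) for a in W]
C=[(1,130,25,43,60,22),(1,308,105,43,-60,22),(1,63,140,-43,60,22),(1,233,215,-43,-60,22),(1,237,232,-43,-60,0),
(3,72,358,43,-60,22),(3,188,487,43,60,22),(3,267,465,-43,60,22),(3,168,322,-7,-40,68),(3,253,395,-7,40,68),(1,80,65,-13,40,68)]
s=[("scene" if a[0]<3 else "side",a[3:],px(*a[:3])) for a in C]
def rep(obs,fr,x0):
    q,r=fit(obs,cal,x0,fr);p=np.array(x0,float);p[fr]=q
    Rm=R.from_euler('ZYX',p[3:]).as_matrix();print(p,"handle",Rm@[-7,0,58]+p[:3],"tip",Rm@[-63,0,0]+p[:3]);print(r.round(1).tolist())
x0=[560,-190,50,3.3,-.52,0]
rep(w,[0,1,2,3,4,5],x0);rep(w,[0,1,2,3],x0[:3]+[3.3,-np.pi/6,0])
rep(w+s[:5]+s[-1:],[0,1,2,3,4,5],x0)
rep(w+s,[0,1,2,3,4,5],x0)
rep(s,[0,1,2,3],x0[:3]+[3.3,-np.pi/6,0])
E
python3 f1.py
```

```text
[ 554.333 -190.265   35.731    3.339   -0.511    0.007] handle [ 588.064 -183.091   82.887] tip [ 608.213 -179.505    4.905]
[[-0.0, 1.1], [0.0, -0.6], [-0.7, -0.9], [0.6, 1.3], [-0.0, 1.2], [-0.3, -0.9], [0.4, -0.5]]
[ 553.787 -190.125   35.896    3.34    -0.524    0.   ] handle [ 588.159 -183.205   82.626] tip [ 607.273 -179.357    4.396]
[[-0.1, 0.9], [-0.2, -0.7], [-1.0, -1.1], [0.3, 1.2], [0.4, 1.3], [-0.2, -0.7], [1.2, -0.3]]
[ 554.109 -190.34    41.911    3.337   -0.515    0.013] handle [ 587.949 -182.871   88.944] tip [ 607.899 -179.679   10.894]
[[-0.1, 0.2], [0.2, -1.5], [-0.3, 0.4], [1.3, 2.6], [0.4, 2.1], [1.7, 0.2], [0.3, -1.8], [1.4, -0.3], [-1.9, -3.2], [-3.4, 2.6], [-4.5, 4.1], [-1.1, 4.0], [-2.1, 3.9]]
[ 554.606 -190.468   43.62     3.343   -0.512    0.01 ] handle [ 588.304 -183.036   90.76 ] tip [ 608.429 -179.495   12.77 ]
[[-0.8, -0.3], [-0.4, -2.1], [-0.5, 0.5], [1.3, 2.6], [0.3, 2.5], [2.1, 0.0], [-0.5, -2.0], [0.9, -0.9], [-2.1, -4.2], [-3.8, 2.1], [-4.7, 3.2], [-1.3, 3.2], [-4.5, -0.0], [-1.2, -0.4], [-0.0, 2.5], [-1.9, -1.7], [-1.6, 0.7], [-2.5, 3.1]]
[ 552.58  -192.125   46.817    3.37    -0.524    0.   ] handle [ 586.732 -184.19    93.547] tip [ 605.724 -179.777   15.317]
[[0.0, -2.8], [-2.1, -7.4], [-3.6, 0.8], [-3.5, 0.5], [-0.1, 0.4], [-5.4, -0.1], [-0.0, -0.4], [-0.2, 1.9], [-2.7, -2.2], [-1.3, 0.1], [-2.6, 1.6]]
```

In the tool's units: -335 mm / 800 = -0.4188, -310 mm / 800 = -0.3875.

```bash
echo '[[[-0.0563,0.0125,0],[0,0,0]],[[-0.1125,0.025,0],[0,0,0]],[[-0.1688,0.0375,0],[0,0,0]],[[-0.225,0.05,0],[0,0,0]],[[-0.2813,0.0625,0],[0,0,0]],[[-0.3375,0.075,0],[0,0,0]],[[-0.3875,0.0875,0],[0,0,0]],[[-0.4188,0.0875,0],[0,0,0]],[[-0.4188,0.0875,0],[0,0,0]],[[-0.4188,0.0875,0],[0,0,0]]]' > rows.txt && python3 jog.py rows.txt
python3 - <<'E'
from h import *
from bench import arm
import pickle
c=arm.get_calibration("wrist");im=arm.get_image("wrist");cv2.imwrite("pics/w2.png",im)
pickle.dump(c,open("w2.pkl","wb"));print(arm.read_state()["joint_vel"].round(3))
print(proj(c,[[534,223,12],[451,199,77]]))
cv2.imwrite("pics/w2c.png",cv2.resize(im[60:340,150:523],(800,600),interpolation=cv2.INTER_CUBIC))
E
```

```text
clock: 1.7
position: [529.4, 226.4, 248.0]
ee_rot: [0.708, -0.706, -0.0, 0.0]
contact_force: [0.1, -0.6, -0.5]
gripper_width: 84.9
grasp_force: 0.0
[-0.025 -0.006 -0.005  0.001  0.001  0.002]
[[307.47274475 206.59256366]
 [399.96825973 193.57332813]]
```

View pics/w2c.png

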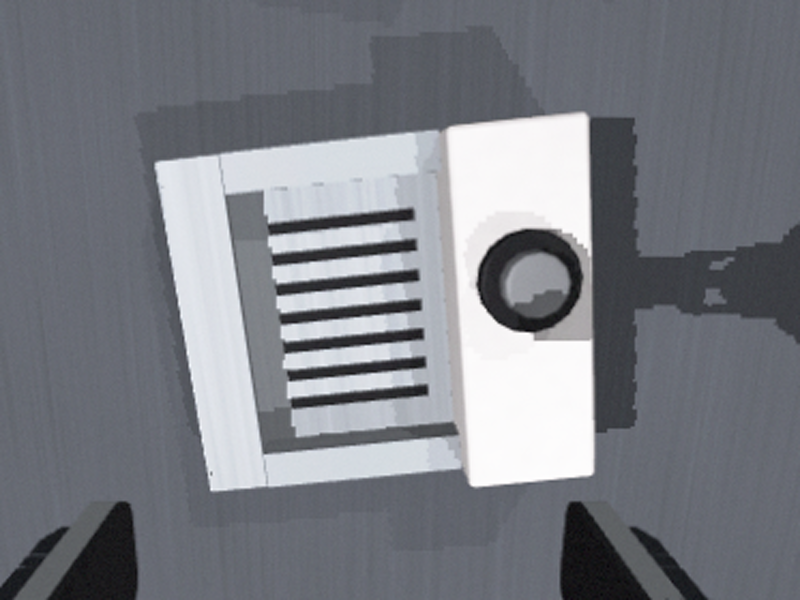

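```bash
cat > f2.py <<'E'
from h import *
from bench import arm
import pickle
np.set_printoptions(precision=3,suppress=True)
cal={n:arm.get_calibration(n) for n in("scene","side")};cal["w"]=pickle.load(open("w2.pkl","rb"))
u=lambda X,Y:[150+X/2.1448,60+Y/2.143]
W=[(156,162,-75,82,33),(212,491,-75,-82,33),(220,155,-45,82,33),(266,486,-45,-82,33),(443,128,54,82,60),(470,487,54,-82,60),(587,112,114,82,60),(593,476,114,-82,60),(226,193,-45,64,33),(262,452,-45,-64,33)]
w=[("w",a[2:],u(*a[:2])) for a in W]
H=[(2,570,15,114,82,60),(2,750,105,114,-82,60),(2,530,55,54,82,60),(2,717,150,54,-82,60),(2,430,170,-75,82,33),(2,632,283,-75,-82,33),(2,428,203,-75,82,0),
(4,440,358,114,-82,60),(4,527,337,54,-82,60),(4,527,500,114,82,60),(4,622,472,54,82,60),(4,537,575,114,82,0),(4,630,548,54,82,0),(4,712,322,-75,-82,33)]
s=[("scene" if a[0]<3 else "side",a[3:],px(*a[:3])) for a in H]
for o in(w,w+s):
  for fr in([0,1,3],[0,1,2,3]):
    q,r=fit(o,cal,[534,223,0,3.25,0,0],fr);print(q);print(r.round(1).tolist())
B=[("scene",(0,0,0),px(2,630,50)),("side",(0,0,0),px(4,533,397)),("w",(0,0,0),u(536,284))]
print(fit(B,cal,[500,250,60,0,0,0],[0,1,2]))
E
python3 f2.py
```

```text
[534.    222.308   3.25 ]
[[-0.9, -0.3], [-1.1, 0.3], [-0.4, -0.5], [0.6, 0.1], [0.9, -1.0], [-0.7, 1.0], [1.0, -0.4], [0.7, 0.3], [-0.5, 0.7], [0.3, 0.7]]
[533.989 222.604  -2.179   3.25 ]
[[-0.3, 0.1], [-0.7, -0.3], [-0.0, -0.1], [0.9, -0.5], [0.5, -0.5], [-1.1, 0.4], [0.2, 0.1], [0.0, -0.3], [-0.1, 0.9], [0.5, 0.3]]
[534.069 222.392   3.25 ]
[[-0.9, -0.2], [-1.2, 0.3], [-0.5, -0.4], [0.5, 0.1], [0.8, -0.9], [-0.8, 1.1], [0.9, -0.3], [0.6, 0.4], [-0.6, 0.7], [0.2, 0.8], [-0.9, -1.8], [1.8, -1.2], [-0.9, -2.1], [1.1, -0.3], [-1.3, 1.2], [-3.6, 3.3], [-1.5, -0.7], [-2.3, -1.2], [-1.1, -2.1], [-1.1, -1.0], [0.9, -1.7], [-0.8, 1.6], [0.3, 0.4], [-1.4, -1.2]]
[533.942 222.61   -2.036   3.25 ]
[[-0.3, 0.1], [-0.7, -0.2], [0.0, -0.1], [0.9, -0.4], [0.6, -0.5], [-1.0, 0.5], [0.3, 0.1], [0.1, -0.2], [-0.1, 0.9], [0.5, 0.3], [-1.0, -0.8], [1.6, -0.2], [-0.9, -1.1], [1.0, 0.7], [-1.2, 2.2], [-3.7, 4.3], [-1.4, 0.3], [-2.3, -0.4], [-1.1, -1.2], [-1.0, -0.1], [0.9, -0.9], [-0.8, 2.4], [0.3, 1.2], [-1.5, -0.4]]
(array([451.227, 198.136,  77.47 ]), array([[-1.697,  0.299],
       [-1.615, -0.383],
       [ 0.012,  0.152]]))
```

```bash
cat >> h.py <<'E'
np.set_printoptions(precision=3,suppress=True)
HO=np.array([534,222.4,0.]);HY=3.25
def castool(Rc): return np.column_stack([Rc[:,1],Rc[:,0],-Rc[:,2]])
def delta(p,Rt,base=None):
    from bench import arm
    s=arm.read_state();P,Q=(s["position"],R.from_quat(s["ee_rot"]).as_matrix()) if base is None else base
    d=Q.T@(np.array(p)-P);r=R.from_matrix(Q.T@Rt).as_rotvec();print("d",d.round(1),"r",r.round(3));return p,Rt
def hcas(xt,zt,tilt,y=0,off=(-7,0,58),yaw=HY):
    "TCP pose putting the tongue tip at housing (xt,y,zt) with a tilt in deg; off: TCP in cassette frame"
    Rh=R.from_euler('z',yaw).as_matrix();Rc=Rh@R.from_euler('y',-np.radians(tilt)).as_matrix()
    tip=HO+Rh@[xt,y,zt];return tip+Rc@(np.array(off)-[-63,0,0]),castool(Rc)
E
python3 - <<'E'
from h import *
Rc=R.from_euler('ZYX',[3.34,-np.pi/6,0]).as_matrix();h=np.array([588.2,-183,92]);T=castool(Rc)
b=delta(h+85*Rc[:,2],T);print(b[0]);delta(h,T,b)
E
```

```text
d [400.2 -99.9  82.5] r [-0.521  0.051 -0.193]
[ 629.866 -174.623  165.612]
d [-0.  0. 85.] r [0. 0. 0.]
```

In the tool's units: 400 mm / 800 = 0.5, 360 mm / 800 = 0.45, -0.521 rad / 6.2832 = -0.0829.

```bash
echo '[[[0.05,-0.0125,0],[-0.008,0.0008,-0.0032]],[[0.1,-0.025,0],[-0.0159,0.0016,-0.0064]],[[0.15,-0.0375,0],[-0.0239,0.0024,-0.0095]],[[0.2,-0.05,0],[-0.0318,0.0032,-0.0127]],[[0.25,-0.0625,0],[-0.0414,0.004,-0.0159]],[[0.3,-0.075,0.0125],[-0.0509,0.0048,-0.0191]],[[0.35,-0.0875,0.025],[-0.0605,0.0056,-0.0223]],[[0.4,-0.1,0.0438],[-0.0684,0.0064,-0.0255]],[[0.45,-0.1125,0.0688],[-0.0764,0.0072,-0.0286]],[[0.5,-0.125,0.1025],[-0.0829,0.0081,-0.0307]]]' > rows.txt && python3 jog.py rows.txt;echo '[[[0,0,0],[0,0,0]],[[0,0,0],[0,0,0]],[[0,0,0],[0,0,0]]]' > rows.txt && python3 jog.py rows.txt
python3 - <<'E'
from h import *
from bench import arm
Rc=R.from_euler('ZYX',[3.34,-np.pi/6,0]).as_matrix();h=np.array([588.2,-183,92]);T=castool(Rc)
b=delta(h,T);print(arm.read_state()["joints"])
E
```

```text
clock: 2.75
position: [630.5, -177.9, 166.6]
ee_rot: [0.747, -0.613, -0.164, 0.199]
contact_force: [1.2, -0.3, 0.1]
gripper_width: 85.4
grasp_force: 0.0
clock: 3.05
position: [630.2, -175.1, 167.8]
ee_rot: [0.747, -0.613, -0.163, 0.199]
contact_force: [0.8, 0.8, 0.5]
gripper_width: 85.5
grasp_force: 0.0
d [-0.5 -0.6 87. ] r [-0.003  0.    -0.001]
[ 0.015  0.733  0.287  0.091 -1.637  0.165]
```

In the tool's units: 86 mm / 800 = 0.1075, 80 mm / 800 = 0.1.

```bash
echo '[[[0,0,0.0313],[0,0,0]],[[0,0,0.0625],[0,0,0]],[[0,0,0.0875],[0,0,0]],[[0,0,0.1],[0,0,0]],[[0,-0.0006,0.1075],[0,0,0]],[[0,-0.0006,0.1075],[0,0,0]]]' > rows.txt && python3 jog.py rows.txt;echo '[[[0,0,0],[0,0,0]],[[0,0,0],[0,0,0]],[[0,0,0],[0,0,0]],[[0,0,0],[0,0,0]],[[0,0,0],[0,0,0]],[[0,0,0],[0,0,0]],[[0,0,0],[0,0,0]],[[0,0,0],[0,0,0]]]' > rows.txt && python3 jog.py rows.txt 0
python3 - <<'E'
from h import *
from bench import arm
cv2.imwrite("pics/side1.png",arm.get_image("side"));cv2.imwrite("pics/scene1.png",arm.get_image("scene"))
montage([('pics/scene1.png',190,180,96),('pics/scene1.png',190,140,144),('pics/side1.png',310,280,144),('pics/side1.png',250,200,220)],'pics/m1.png')
E
```

```text
clock: 3.65
position: [588.7, -182.8, 92.5]
ee_rot: [0.748, -0.612, -0.163, 0.199]
contact_force: [0.2, -0.2, -0.8]
gripper_width: 85.5
grasp_force: 0.0
clock: 4.45
position: [588.8, -183.3, 91.6]
ee_rot: [0.747, -0.612, -0.163, 0.199]
contact_force: [2.2, 0.4, -0.1]
gripper_width: 11.2
grasp_force: 62.1
```

View pics/m1.png

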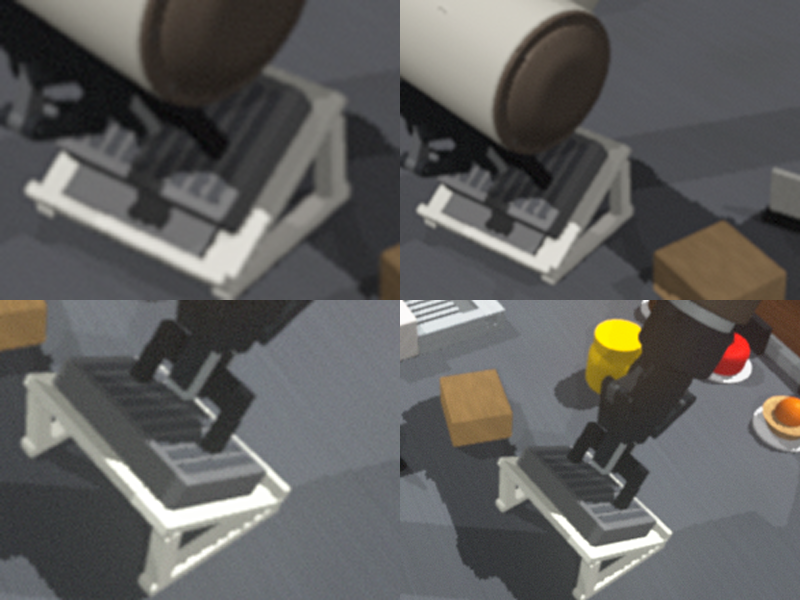

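Run:
```python
from h import *
from bench import arm
s=arm.read_state();P=s["position"];Q=R.from_quat(s["ee_rot"]).as_matrix()
b=delta(P+[0,0,110],Q); c=delta(*hcas(-36,100,30),b);delta(*hcas(-36,100,30));print(b[0],c[0])
delta(*hcas(-36,14.5,30),c);delta(*hcas(-53,14.5,30),hcas(-36,14.5,30))
```

```text
d [ -0.   54.8 -95.4] r [0. 0. 0.]
d [-407.1  -48.4   -0.8] r [-0.002 -0.044  0.077]
d [-407.1    6.4  -96.2] r [-0.002 -0.044  0.077]
[ 588.805 -183.272  201.579] [550.406 224.185 178.229]
d [  0.  -42.7  74. ] r [0. 0. 0.]
d [ -0.  -14.7  -8.5] r [0. 0. 0.]
```

In the tool's units: -175 mm / 800 = -0.2188, -135 mm / 800 = -0.1688, 0.033 rad / 6.2832 = 0.0053.

```bash
echo '[[[0,0.005,-0.01],[0,0,0]],[[0,0.015,-0.025],[0,0,0]],[[0,0.0325,-0.0563],[0,0,0]],[[0,0.05,-0.0875],[0,0,0]],[[0,0.0688,-0.1188],[0,0,0]],[[-0.025,0.0663,-0.1188],[0,-0.0003,0.0006]],[[-0.0688,0.0613,-0.1188],[0,-0.001,0.0016]],[[-0.1188,0.0538,-0.1188],[0,-0.0016,0.0029]],[[-0.1688,0.0475,-0.1188],[0,-0.0024,0.0041]],[[-0.2188,0.04,-0.12],[0,-0.003,0.0053]]]' > rows.txt && python3 jog.py rows.txt
python3 - <<'E'
from h import *
b=delta(*hcas(-36,100,30))
E
```

```text
clock: 5.55
position: [572.6, -5.9, 190.9]
ee_rot: [0.735, -0.627, -0.168, 0.197]
contact_force: [-0.2, 0.3, -1.7]
gripper_width: 10.6
grasp_force: 61.7
d [-230.7  -18.9    4. ] r [ 0.    -0.024  0.044]
```

In the tool's units: -230 mm / 800 = -0.2875, -222 mm / 800 = -0.2775, 0.044 rad / 6.2832 = 0.007.

```bash
echo '[[[-0.05,-0.0038,0.0013],[0,-0.0006,0.0013]],[[-0.1,-0.0075,0.0025],[0,-0.0013,0.0025]],[[-0.15,-0.0125,0.0025],[0,-0.0019,0.0038]],[[-0.2,-0.0163,0.0038],[0,-0.0025,0.0051]],[[-0.25,-0.02,0.0038],[0,-0.0032,0.006]],[[-0.2775,-0.0225,0.005],[0,-0.0037,0.0068]],[[-0.2875,-0.0238,0.005],[0,-0.0038,0.007]],[[-0.2875,-0.0238,0.005],[0,-0.0038,0.007]],[[-0.2875,-0.0238,0.005],[0,-0.0038,0.007]]]' > rows.txt && python3 jog.py rows.txt
python3 - <<'E'
from h import *
from bench import arm
b=delta(*hcas(-36,100,30))
for n in("scene","side"): cv2.imwrite(f"pics/{n}2.png",arm.get_image(n))
# predicted features
Rh=R.from_euler('z',HY).as_matrix();Q=R.from_quat(arm.read_state()["ee_rot"]).as_matrix();Rc=np.column_stack([Q[:,1],Q[:,0],-Q[:,2]]);P=arm.read_state()["position"]
F={'tipc+':(-63,50,0),'tipc-':(-63,-50,0),'b++':(43,60,0),'b-+':(-43,60,0),'t--':(-43,-60,22),'b--':(-43,-60,0),'t++':(43,60,22),'t-+':(-43,60,22)}
for n in("scene","side"):
    im=cv2.imread(f"pics/{n}2.png");q=proj(arm.get_calibration(n),[P+Rc@(np.array(v)-[-7,0,58]) for v in F.values()])
    im2=im.copy()
    x,y=q.min(0).astype(int)-[35,25];s=5 if n=="side" else 4
    x=max(0,x);y=max(0,y)
    cr=cv2.resize(im[y:y+150,x:x+200],(800,600),interpolation=cv2.INTER_CUBIC)
    for p in q: cv2.drawMarker(cr,tuple(((p-[x,y]+.5)*4-.5).astype(int)),(0,255,0),cv2.MARKER_CROSS,9,1)
    cv2.imwrite(f"pics/{n}2c.png",cr)
a=[cv2.resize(cv2.imread(f"pics/{n}2c.png"),(400,300),interpolation=cv2.INTER_AREA) for n in("scene","side")]
A=[cv2.imread(f"pics/{n}2c.png")[:, 100:500] for n in("scene","side")]
cv2.imwrite("pics/m2.png",np.hstack(A))
E
```

```text
clock: 6.45
position: [551.4, 220.8, 178.1]
ee_rot: [0.719, -0.645, -0.172, 0.193]
contact_force: [0.1, -0.5, -1.6]
gripper_width: 11.0
grasp_force: 61.7
d [-3.5  0.6  0.2] r [-0.    -0.001 -0.   ]
```

View pics/m2.png

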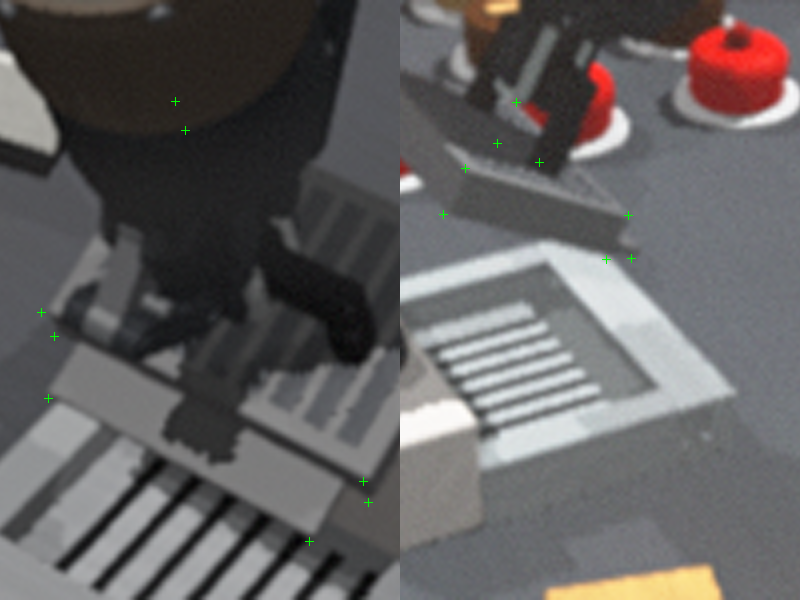

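Run:
```python
from h import *
im=cv2.imread("pics/side2c.png")[100:280,90:350]
cr=cv2.resize(im,(800,554),interpolation=cv2.INTER_CUBIC)
cr=np.clip(cr.astype(float)*1.5,0,255).astype(np.uint8)
cv2.imwrite("pics/z2.png",cr)
```

```text
(no output)
```

View pics/z2.png

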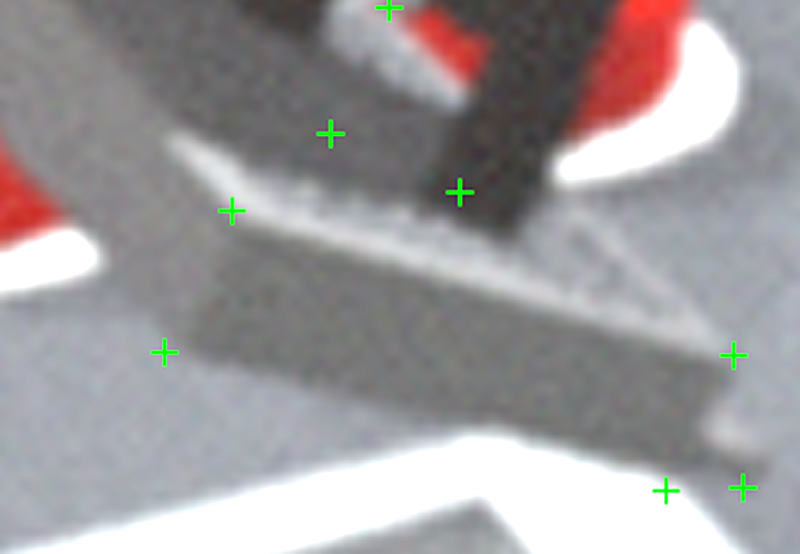

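```bash
echo '[[[-0.0025,-0.01,0.0163],[0,0,0]],[[-0.0038,-0.0213,0.0375],[0,0,0]],[[-0.0038,-0.0325,0.0575],[0,0,0]],[[-0.0038,-0.0438,0.0763],[0,0,0]],[[-0.0038,-0.0438,0.0763],[0,0,0]],[[-0.0038,-0.0438,0.0763],[0,0,0]],[[-0.0038,-0.0438,0.0763],[0,0,0]]]' > rows.txt && python3 jog.py rows.txt
python3 - <<'E'
from h import *
delta(*hcas(-37,30,30));b=delta(*hcas(-37,15,30))
E
```

```text
clock: 7.25
position: [551.8, 224.5, 108.4]
ee_rot: [0.719, -0.645, -0.172, 0.192]
contact_force: [-0.1, -0.4, -1.8]
gripper_width: 10.9
grasp_force: 61.7
d [0.1 0.2 0.4] r [-0.003 -0.     0.   ]
d [ 0.1 -7.2 13.4] r [-0.003 -0.     0.   ]
```

In the tool's units: 13 mm / 800 = 0.0163, -7 mm / 800 = -0.0088.

```bash
echo '[[[0,-0.005,0.0088],[0,0,0]],[[0,-0.0088,0.0163],[0,0,0]],[[0,-0.0088,0.0163],[0,0,0]],[[0,-0.0088,0.0163],[0,0,0]]]' > rows.txt && python3 jog.py rows.txt; echo '[[[0,-0.0006,0.0011],[0,0,0]],[[0,-0.0013,0.0023],[0,0,0]],[[0,-0.0013,0.0023],[0,0,0]],[[0,-0.0013,0.0023],[0,0,0]]]' > rows.txt && python3 jog.py rows.txt;echo '[[[0,-0.0006,0.0011],[0,0,0]],[[0,-0.0013,0.0023],[0,0,0]],[[0,-0.0013,0.0023],[0,0,0]],[[0,-0.0013,0.0023],[0,0,0]]]' > rows.txt && python3 jog.py rows.txt; python3 -c "
from h import *
delta(*hcas(-37,12,30))"
```

```text
clock: 7.65
position: [550.6, 224.4, 92.6]
ee_rot: [0.719, -0.645, -0.172, 0.193]
contact_force: [0.2, 0.3, -1.5]
gripper_width: 11.2
grasp_force: 61.6
clock: 8.05
position: [550.7, 224.5, 90.9]
ee_rot: [0.719, -0.645, -0.172, 0.193]
contact_force: [-0.6, 0.2, -2.2]
gripper_width: 10.9
grasp_force: 61.6
clock: 8.45
position: [550.8, 224.4, 89.2]
ee_rot: [0.719, -0.645, -0.172, 0.193]
contact_force: [-0.1, 0.4, 0.5]
gripper_width: 10.8
grasp_force: 62.0
d [ 0.2 -0.  -1.2] r [-0.001 -0.001  0.001]
```

The manual's scale: shifts go in shares of 800 mm and turns go in shares of 2 pi rad. Converting my numbers, -9.4 mm / 800 = -0.0118, -8 mm / 800 = -0.01.

```bash
echo '[[[0,0.0013,-0.0024],[0,0,0]],[[0,0.0013,-0.0024],[0,0,0]],[[0,-0.0031,-0.005],[0,0,0]],[[0,-0.0075,-0.0075],[0,0,0]],[[0,-0.0118,-0.01],[0,0,0]],[[0,-0.0118,-0.01],[0,0,0]],[[0,-0.0118,-0.01],[0,0,0]]]' > rows.txt && python3 jog.py rows.txt; python3 -c "
from h import *
delta(*hcas(-49,13,30));delta(*hcas(-54,13.5,30))"
```

```text
clock: 9.15
position: [562.8, 225.8, 90.8]
ee_rot: [0.719, -0.645, -0.172, 0.193]
contact_force: [0.5, 0.5, -2.6]
gripper_width: 11.0
grasp_force: 61.7
d [ 0.2 -0.2 -0.7] r [-0.001 -0.001  0.   ]
d [ 0.2 -4.3 -3.6] r [-0.001 -0.001  0.   ]
```

No contact; the tongue is about 4 mm under the lip. Going a bit farther.

In the tool's units: -4.3 mm / 800 = -0.0054, -3.6 mm / 800 = -0.0045.

```bash
echo '[[[0.0003,-0.0019,-0.0015],[0,0,0]],[[0.0003,-0.0038,-0.003],[0,0,0]],[[0.0003,-0.0054,-0.0045],[0,0,0]],[[0.0003,-0.0054,-0.0045],[0,0,0]],[[0.0003,-0.0054,-0.0045],[0,0,0]]]' > rows.txt && python3 jog.py rows.txt
python3 - <<'E'
from h import *
from bench import arm
s=arm.read_state();b=(s["position"],R.from_quat(s["ee_rot"]).as_matrix())
for x,z,t in((-54,13.5,27),(-54,13.5,24),(-54.5,13.5,20),(-55,13.5,16),(-55.5,13.5,12),(-56,13.5,8),(-57,13.5,4),(-57,13,0)):delta(*hcas(x,z,t),b)
cv2.imwrite("pics/scene3.png",arm.get_image("scene"));cv2.imwrite("pics/side3.png",arm.get_image("side"))
montage([('pics/scene3.png',345,265,150),('pics/scene3.png',355,310,96),('pics/side3.png',190,130,120),('pics/side3.png',240,150,72)],'pics/m3.png')
E
```

```text
clock: 9.65
position: [568.2, 226.2, 92.0]
ee_rot: [0.719, -0.645, -0.172, 0.193]
contact_force: [-0.1, -1.4, -2.4]
gripper_width: 10.8
grasp_force: 61.7
d [0.1 2.8 3.2] r [ 0.051 -0.001  0.   ]
d [0.1 5.6 6.4] r [ 0.104 -0.001  0.   ]
d [ 0.1  8.6 10.5] r [ 0.174 -0.001  0.   ]
d [ 0.1 11.3 15. ] r [ 0.243 -0.001  0.   ]
d [ 0.1 13.7 19.6] r [ 0.313 -0.001  0.001]
d [ 0.1 15.8 24.4] r [ 0.383 -0.001  0.001]
d [ 0.1 17.  29.1] r [ 0.453 -0.001  0.001]
d [ 0.1 18.5 34.9] r [ 0.523 -0.001  0.001]
```

View pics/m3.png

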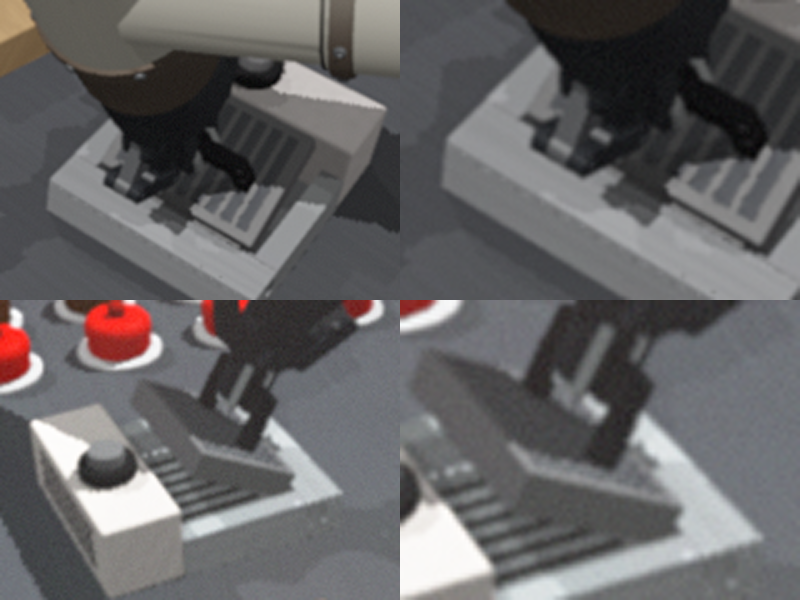

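In the tool's units: 15 mm / 800 = 0.0188, 11.3 mm / 800 = 0.0141, 0.243 rad / 6.2832 = 0.0387.

```bash
echo '[[[0.0001,0.0035,0.004],[0.0081,0,0]],[[0.0001,0.007,0.008],[0.0166,0,0]],[[0.0001,0.0108,0.0131],[0.0277,0,0]],[[0.0001,0.0141,0.0188],[0.0387,0,0]],[[0.0001,0.0141,0.0188],[0.0387,0,0]],[[0.0001,0.0141,0.0188],[0.0387,0,0]]]' > rows.txt && python3 jog.py rows.txt
python3 - <<'E'
from h import *
delta(*hcas(-55,13.5,16))
for x,z,t in((-55.5,13.5,12),(-56,13.5,8),(-57,13.5,4),(-57,13,0)):delta(*hcas(x,z,t))
E
```

```text
clock: 10.35
position: [551.0, 224.4, 85.2]
ee_rot: [0.738, -0.661, -0.093, 0.104]
contact_force: [0.2, 1.0, -1.5]
gripper_width: 11.1
grasp_force: 61.6
d [ 0.1 -0.2  0.5] r [ 0.001 -0.001  0.001]
d [0.1 3.2 4.4] r [ 0.071 -0.001  0.001]
d [0.1 6.4 8.6] r [ 0.14  -0.001  0.001]
d [ 0.1  8.7 12.9] r [ 0.21  -0.001  0.001]
d [ 0.1 11.6 18.1] r [ 0.28  -0.001  0.001]
```

In the tool's units: 18.1 mm / 800 = 0.0226, 15.5 mm / 800 = 0.0194, 0.28 rad / 6.2832 = 0.0446.

```bash
echo '[[[0.0001,0.002,0.0028],[0.0056,0,0]],[[0.0001,0.004,0.0055],[0.0113,0,0]],[[0.0001,0.008,0.0108],[0.0223,0,0]],[[0.0001,0.0109,0.0161],[0.0334,0,0]],[[0.0001,0.0128,0.0194],[0.039,0,0]],[[0.0001,0.0145,0.0226],[0.0446,0,0]],[[0.0001,0.0145,0.0226],[0.0446,0,0]],[[0.0001,0.0145,0.0226],[0.0446,0,0]]]' > rows.txt && python3 jog.py rows.txt
python3 - <<'E'
from h import *
delta(*hcas(-57,12,0))
E
```

```text
clock: 11.15
position: [535.7, 222.6, 70.4]
ee_rot: [0.745, -0.667, 0.0, 0.0]
contact_force: [-0.0, 0.3, -2.2]
gripper_width: 10.9
grasp_force: 61.6
d [-0.   0.7  0.4] r [ 0.    -0.001  0.001]
```

In the tool's units: 1 mm / 800 = 0.0013, 0.5 mm / 800 = 0.0006.

```bash
echo '[[[0,0.0006,0.0006],[0,0,0]],[[0,0.0006,0.0013],[0,0,0]],[[0,0.0006,0.0013],[0,0,0]],[[0,0.0006,0.0013],[0,0,0]]]' > rows.txt && python3 jog.py rows.txt; echo '[[[0,0,0.0005],[0,0,0]],[[0,0,0.001],[0,0,0]],[[0,0,0.001],[0,0,0]],[[0,0,0.001],[0,0,0]]]' > rows.txt && python3 jog.py rows.txt
```

```text
clock: 11.55
position: [534.9, 222.4, 69.5]
ee_rot: [0.745, -0.668, 0.0, -0.0]
contact_force: [0.2, -0.2, -3.0]
gripper_width: 10.9
grasp_force: 61.7
clock: 11.95
position: [534.9, 222.3, 69.2]
ee_rot: [0.745, -0.667, 0.001, -0.0]
contact_force: [0.2, -2.4, 2.9]
gripper_width: 10.9
grasp_force: 62.4
```

In the tool's units: -140 mm / 800 = -0.175, -105 mm / 800 = -0.1313.

```bash
echo '[[[0,0,0],[0,0,0]],[[0,0,0],[0,0,0]],[[0,0,0],[0,0,0]],[[0,0,0],[0,0,0]]]' > rows.txt && python3 jog.py rows.txt 40; echo '[[[0,0,-0.0125],[0,0,0]],[[0,0,-0.0438],[0,0,0]],[[0,0,-0.0875],[0,0,0]],[[0,0,-0.1313],[0,0,0]],[[0,0,-0.175],[0,0,0]],[[0,0,-0.175],[0,0,0]],[[0,0,-0.175],[0,0,0]]]' > rows.txt && python3 jog.py rows.txt
python3 - <<'E'
from h import *
from bench import arm
import pickle
c=arm.get_calibration("wrist");im=arm.get_image("wrist");cv2.imwrite("pics/w4.png",im);s2=arm.get_image("side");cv2.imwrite("pics/side4.png",s2)
pickle.dump(c,open("w4.pkl","wb"))
Rh=R.from_euler('z',HY).as_matrix()
def dr(c,P):return proj(c,[HO+Rh@(np.array(p)) for p in P])
A=[cv2.resize(im,(400,300),interpolation=cv2.INTER_AREA),0]
P=[(6+x,y,34) for x in(-43,43) for y in(-60,60)]+[(-1,y,80) for y in(-40,40)]+[(-45,y,33) for y in(-64,64)]+[(54,y,60) for y in(-82,82)]
q=dr(c,P);q2=dr(arm.get_calibration("side"),P)
o=q.mean(0).astype(int)-[133,110];o=np.maximum(o,0)
cr=cv2.resize(im[o[1]:o[1]+200,o[0]:o[0]+267],(800,600),interpolation=cv2.INTER_CUBIC)
for p in q:cv2.drawMarker(cr,tuple(((p-o+.5)*3-.5).astype(int)),(0,255,0),cv2.MARKER_CROSS,9,1)
t=cv2.resize(s2[140:260,180:340],(266,200))
cr[400:600,0:266]=t
cv2.imwrite("pics/w4c.png",cr)
# button target, tool kept down
Q=R.from_quat(arm.read_state()["ee_rot"]).as_matrix();delta(np.array([451.2,198.1,79+17+25]),Q)
E
```

```text
clock: 12.35
position: [534.4, 222.4, 68.4]
ee_rot: [0.745, -0.667, 0.0, 0.0]
contact_force: [-0.6, 0.0, -0.5]
gripper_width: 39.8
grasp_force: 0.0
clock: 13.05
position: [534.6, 222.6, 210.2]
ee_rot: [0.745, -0.668, 0.0, -0.001]
contact_force: [0.4, -0.2, -0.3]
gripper_width: 39.9
grasp_force: 0.0
d [14.7 84.6 87. ] r [0. 0. 0.]
```

View pics/w4c.png

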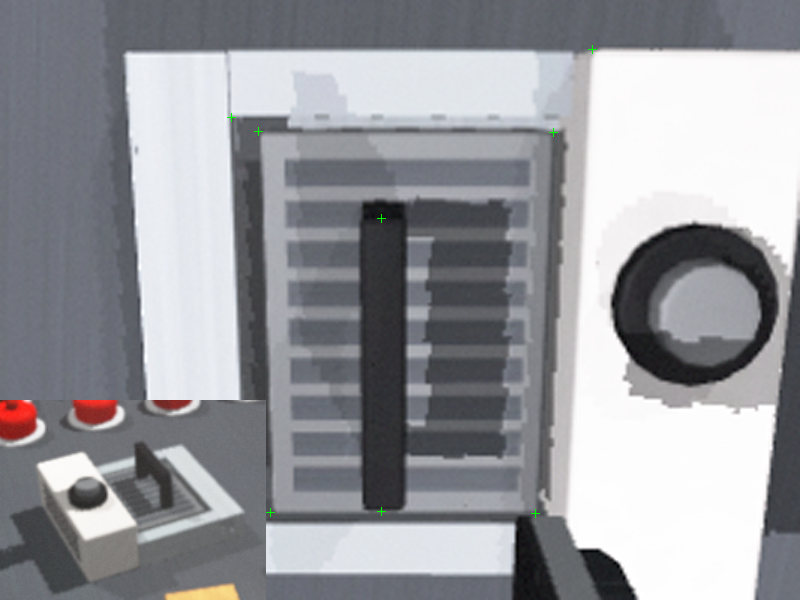

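In the tool's units: 87 mm / 800 = 0.1088, 84.6 mm / 800 = 0.1058.

```bash
echo '[[[0.005,0.025,0],[0,0,0]],[[0.01,0.0625,0.025],[0,0,0]],[[0.0184,0.1058,0.0563],[0,0,0]],[[0.0184,0.1058,0.0938],[0,0,0]],[[0.0184,0.1058,0.1088],[0,0,0]],[[0.0184,0.1058,0.1088],[0,0,0]],[[0.0184,0.1058,0.1088],[0,0,0]]]' > rows.txt && python3 jog.py rows.txt 0; echo '[[[0,0,0.01],[0,0,0]],[[0,0,0.02],[0,0,0]],[[0,0,0.025],[0,0,0]],[[0,0,0.025],[0,0,0]],[[0,0,0.025],[0,0,0]]]' > rows.txt && python3 jog.py rows.txt; python3 -c "
from h import *
delta(np.array([451.2,198.1,79+17]),hcas(0,0,0)[1])"
```

```text
clock: 13.85
position: [452.0, 198.4, 121.2]
ee_rot: [0.745, -0.667, 0.0, 0.001]
contact_force: [0.3, 0.5, 0.6]
gripper_width: 0.1
grasp_force: 0.0
clock: 14.35
position: [452.1, 198.5, 101.6]
ee_rot: [0.745, -0.667, 0.0, 0.0]
contact_force: [-0.6, 0.1, 0.3]
gripper_width: -0.2
grasp_force: 0.0
d [0.3 1.  5.6] r [-0.    -0.001  0.001]
```

In the tool's units: 4 mm / 800 = 0.005, 2 mm / 800 = 0.0025.

```bash
for i in 1 2 3; do echo '[[[0,0.0004,0.0025],[0,0,0]],[[0,0.0004,0.005],[0,0,0]],[[0,0.0004,0.005],[0,0,0]],[[0,0.0004,0.005],[0,0,0]]]' > rows.txt && python3 jog.py rows.txt | grep -E 'pos|force'; done
```

```text
position: [452.0, 198.7, 97.9]
contact_force: [0.0, 0.1, 2.6]
grasp_force: 1.0
position: [451.9, 198.7, 94.0]
contact_force: [-0.2, -0.7, 4.2]
grasp_force: 2.1
position: [452.0, 198.7, 92.7]
contact_force: [-4.7, -2.7, 23.8]
grasp_force: 11.8
```

In the tool's units: -110 mm / 800 = -0.1375, -75 mm / 800 = -0.0938.

```bash
echo '[[[0,0,0],[0,0,0]],[[0,0,-0.0125],[0,0,0]],[[0,0,-0.05],[0,0,0]],[[0,0,-0.0938],[0,0,0]],[[0,0,-0.1375],[0,0,0]],[[0,0,-0.1375],[0,0,0]],[[0,0,-0.1375],[0,0,0]],[[0,0,-0.1375],[0,0,0]]]' > rows.txt && python3 jog.py rows.txt
python3 - <<'E'
from h import *
from bench import arm
for n in("scene","side","wrist"): cv2.imwrite(f"pics/{n}5.png",arm.get_image(n))
montage([('pics/scene5.png',355,265,156),('pics/wrist5.png',0,0,480),('pics/side5.png',190,130,120),('pics/side5.png',0,0,480)],'pics/m5.png')
E
```

```text
clock: 16.35
position: [450.0, 197.8, 198.0]
ee_rot: [0.744, -0.668, -0.0, 0.002]
contact_force: [-0.2, 0.0, 0.8]
gripper_width: -0.1
grasp_force: 0.0
```

View pics/m5.png

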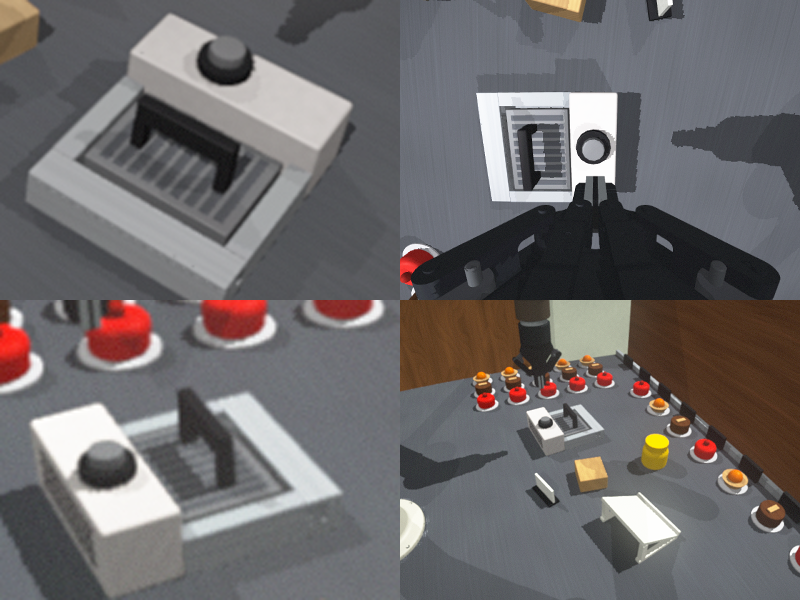

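The cassette lies flat in the well, the button is out, and the tub, sign and box have not moved. The arm is clear, so I'm handing in.

```bash
python3 -c "
from bench import arm
print(arm.job_done())"
```

```text
the job is handed in; nothing more can be done
None
```

I handed the job in at about 16.5 s of the 48 s: the cassette is hooked under the lip and lies flat and released, the button was pressed to its stop and is out again, and the tub, sign and box look untouched; the judge returned no verdict.

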